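Hang the lift-off door back on the food carrier and close it

TASK

The brown food carrier is loaded with salad cups and needs its door back. Lift the door out of its drying stand and, with the door standing well open (about square to the front), lower it gently so that both hinge sockets go fully down over the two upright pintles, then let go and swing it shut against the front. Do not force it: the pintles are never where you quite expect them, so feel for them, and leave the cups and the small plant pot around it alone.

Things in the scene. Friction and masses are not known exactly. Their poses are not given: they have to be found in the camera images.
- carrier: Brown insulated food carrier, a fixed box 280 mm deep (x), 240 mm wide (y), 240 mm high, cups inside; origin at the centre of its underside on the table. Its open front is the flat face at x = -140 mm of its frame and looks to its -x; y runs along the front, z up. The hinge is at the -y side of the front.
- hinge_mark (a point): Point fixed to the carrier at (-152.5, -100, 50) mm of its frame, same axes: middle of the lower hinge lug's adjusting range, level with the lug's flat top, where the socket comes to rest. The lugs are bolted through slots: the pintle axis is true in x but stands anywhere from -10 to +10 mm along y from here, clamped fast; this offset is not reported and must be seen or felt.
- hinge_mark_up (a point): The same for the upper lug, 110 mm above. Each lug carries one upright round steel pintle, both on one vertical axis: 10 mm thick, 22 mm tall, the end rounded (hemisphere). A lug is 10 mm wide (y), 10 mm high and reaches 8 mm past the pintle axis, away from the front. Sockets within about 2.5 mm of the axis slip on.
- door_mid (a point): Centre of the loose door, a brown panel 20 mm thick (x), 170 mm wide (y), 200 mm high (z), 0.3 to 0.52 kg. Outer face (ribs, black latch plate) looks to its -x, hinge edge at -y. Hung and shut, its axes are parallel to the carrier's, inner face 2.5 mm off the front, lower edge 20 mm above the table. Hung square open, its yaw is the carrier's plus 90 degrees (its +y along the carrier's -x).
- door_top (a point): Middle of the door's top edge, 100 mm above door_mid, same axes. The edge is bare: pinch it from above across the 20 mm thickness. The door starts upright in the stand.
- door_socket (a point): Underside of the lower socket, on its axis: (0, -98, -70) mm from door_mid in the door's axes. Two steel sockets stand out past the hinge edge on this one upright axis: tubes open at both ends, 22 mm outside, 12.5 mm bore, 24 mm long; the upper one's underside is 110 mm higher. With the door fully home this point is level with hinge_mark.
- stand: Fixed steel drying stand, base 120 x 150 x 12 mm, four posts 55 mm tall make a 23 mm slot in which the door stands, its lower edge 12 mm above the table; origin at the centre of its underside. The slot runs along its y; the door starts with its hinge edge (its -y) at the +y end of the slot.
- cup_a_mid (a point): Loose lidded salad cup, 82 mm across, 55 mm tall; half-way up. Not to be disturbed.
- cup_b_mid (a point): As cup_a: a second cup, between stand and bowl.
- cup_c_mid (a point): As cup_a: a third cup, beside cup_a at the robot's right.
- pot_mid (a point): Small loose terracotta pot with tinsel leaves, pot 54 mm across and 40 mm tall, leaves to 85 mm; half-way up the pot. Not to be disturbed.
Things that resemble listed ones, but are neither listed nor needed, are in the scene too. What is meant by the part that bears door_mid is not red or turquoise, and is the larger of those in its own colour.

How it is judged (in metres and radians):
On the way:
1. the door is hung: standing open (more than 30 degrees), both sockets fully down on the pintles and resting there (z of door_socket in the frame of hinge_mark between -0.0025 and 0.003 m and x of door_socket in the frame of hinge_mark between -0.005 and 0.005 m and y of door_socket in the frame of hinge_mark between -0.0125 and 0.0125 m and angle between door_mid's own z axis and vertical below 0.06 rad and contact force between door and carrier above 2 N and angle between the y axis of door_mid and the y axis of hinge_mark, either way round above 0.52 rad), for 0.3 s.
At the end, for the whole second after the job is handed in: The door rests on both lugs with its sockets over the pintles (over 2 N on the carrier), sockets within 3 mm of home in height, 5 mm of the hinge line across the front, 12.5 mm of the mark along it; upright within 0.06 rad, shut within 4 degrees, let go and at rest (z of door_socket in the frame of hinge_mark between -0.0025 and 0.003 m and x of door_socket in the frame of hinge_mark between -0.005 and 0.005 m and y of door_socket in the frame of hinge_mark between -0.0125 and 0.0125 m and angle between door_mid's own z axis and vertical below 0.06 rad and contact force between door and carrier above 2 N and angle between the y axis of door_mid and the y axis of hinge_mark, either way round below 0.07 rad and linear speed of door below 0.01 m/s); the robot touches nothing.
It fails at once if the door is forced: it presses on the carrier or its pintles with more than 45 N (contact force between door and carrier above 45 N).
It fails at once if a cup or the plant pot is moved by more than 20 mm (distance of any of cup_a_mid, cup_b_mid, cup_c_mid, pot_mid from where it was at the start of the episode above 0.02 m).
It also fails if it takes over 72 s, if anything falls off the work surface, if the arm or the gripper's body presses on something with over 40 N, if the wrist force passes 120 N, or if a joint passes its speed limit or range.

ROBOT

A 6-joint arm with a two-finger parallel gripper is mounted at the origin on the work surface. World frame = base frame: x ahead of the robot, y to its left, z up, the work surface at z = 0. Lengths are in mm, angles in rad, forces in N, time in s.
With the tool pointing down it reaches from about 350 to 800 mm from the base axis. Payload 7.3 kg.
Tool frame: the origin (TCP) lies between the finger pads; the fingertips stand 19 mm ahead of it and the grasp point (between the pads) is the TCP; x points along the fingers, z is the direction in which the jaws open and shut, and the axes are right-handed (so a half turn about x gives the same grasp; the last joint's range is limited). The gripper opens to 85 mm and grips with 20 to 120 N. Pads are 22 mm wide; open, the fingers measure 114 mm over their backs; the gripper's body (76 mm by 85 mm) begins 54 mm behind the grasp point. The pads swing forward as they close: fully open they stand 13 mm farther back than shut.
Start: joints at [-0.146, 0.342, 1.524, -0, 1.275, -0.146], TCP at [525.017, 0.02, 250.322] pointing down, gripper open.
Joint ranges: [-2.53, 2.53], [-0.77, 2.02], [0.04, 2.7], [-1, 4.14], [0.28, 2.66], [-3.11, 3.11]. Speed limits (rad/s): [2.57, 2.57, 3.14, 3.14, 3.14, 3.14].

INTERFACE

Orientations are given as a rotation vector (axis times angle).
In Python, from station import ctrl, viewer gives the robot as it stands. The module is installed in compiled form; this text tells all that it offers.
- The arm moves only by the tool jog_arm, never from a script. Its argument "plan" is a list of rows, each an object with "dp": the shift along the tool's x, y, z in cm, a list of three; "twist": the turn, a rotation vector about the tool's x, y, z in degrees, a list of three; "jaw": the finger opening in cm, from 0 to 8.54. In form: [{"dp": [tx, ty, tz], "twist": [wx, wy, wz], "jaw": jaw}, ...]. A call has 1 to 10 rows; each row shifts and turns the commanded pose from where the row before left it, along the tool's axes as they then stand; what a row does not reach is not made up. A row lasts 1/8 s, in which the tool goes at most 62.5 mm and 10.7 degrees, less where a joint would pass 70% of its speed; a pose out of reach is approached as far as the arm can. A call is refused whole if a number of a shift passes 6.25 or a number of a turn 10.7, either way. A call with a gripper value outside its range is refused whole. The fingers move at their own pace and stop on an object; the grip force is fixed at half the most. Time passes only in rows, so rows that do not move let the fingers close. It gives the time, the measured TCP pose, the force and the opening at its end, in the units of the state.
- ctrl.sense(): the state, without advancing time (a new reading comes with each control period).
- viewer.camera(name): name is "scene" or "side" or "wrist"; returns a dict with "img" (420x560x3 uint8, red, green, blue), "fov_y" (degrees; the focal length in pixels is half the picture's height over the tangent of half this angle, whatever the lens; pixels are square), "cx", "cy" (the principal point, pixels), "pose" (4x4, takes a point from camera to world coordinates). Camera axes: x right, y up, looking along -z (the intrinsics and any distortion apply to the point x, -y, -z); pixel columns grow to the right and rows downward; lengths in mm; the calibration is good to about 2 mm. A picture is of the moment at which its call begins. There is no depth.
- ctrl.sign_off(): hands the job in, once; it reports no verdict.
The state is a dict: "clock": time; "joint_positions": joint angles; "qvel": joint speeds; "tau": joint torques, N m; "eef_pos": TCP position; "ee_rot": TCP orientation; "ft_force": force on the tool from outside, world axes, zero at the start; "torque": the same for the moment, N m; "width": opening from 0.0 (shut) to 1.0 (fully open).
Only numpy, scipy, OpenCV 4.12 (cv2) and the standard library are available. Lean on these libraries where they do the work, as an engineer would, in place of code of your own. Each camera call takes 0.05 s, during which the arm holds its last target. There are 200 camera calls.

## Working session

There is one attempt and no reset: what is moved stays moved. The work goes in short steps, Python scripts to look and compute and a tool call to move; the robot and the scene stay as the last step left them, time stands still between calls to the robot, and variables do not carry over. Pictures are saved under pics/ and viewed, about 8 in all and at most 12, crops included, and the job is handed in when it is done.

Besides the shell and the picture viewer there is one more tool, called after "Call:" as name(argument=value, ...) on one line, values as JSON. jog_arm: Moves the arm, as the interface text tells. Its arguments: {"type":"object","properties":{"plan":{"type":"array","items":{"type":"object","properties":{"dp":{"type":"array","items":{"type":"number"}},"twist":{"type":"array","items":{"type":"number"}},"jaw":{"type":"number"}}}}},"required":["plan"]}

```bash
mkdir -p pics
cat > h.py <<'E'
import numpy as np, cv2
from scipy.spatial.transform import Rotation as R
from station import ctrl, viewer
def cam(n,save=None):
    c=viewer.camera(n)
    c['f']=210/np.tan(np.radians(c['fov_y'])/2)
    if save: cv2.imwrite('pics/'+save,cv2.cvtColor(c['img'],cv2.COLOR_RGB2BGR))
    return c
def ray(c,u,v):
    d=np.array([(u-c['cx'])/c['f'],-(v-c['cy'])/c['f'],-1.]); P=np.array(c['pose'])
    return P[:3,3],P[:3,:3]@d
def onz(c,u,v,z):
    o,d=ray(c,u,v); return o+d*(z-o[2])/d[2]
def proj(c,p):
    P=np.array(c['pose']); q=P[:3,:3].T@(np.array(p)-P[:3,3])
    return c['cx']+c['f']*q[0]/-q[2], c['cy']-c['f']*q[1]/-q[2]
def tri(c1,p1,c2,p2):
    o1,d1=ray(c1,*p1);o2,d2=ray(c2,*p2)
    A=np.stack([d1,-d2],1); s=np.linalg.lstsq(A,o2-o1,rcond=None)[0]
    a,b=o1+s[0]*d1,o2+s[1]*d2
    return (a+b)/2,np.linalg.norm(a-b)
E
python3 - <<'E'
from h import *
import pickle
cs={n:cam(n,n+'0.png') for n in('scene','side','wrist')}
pickle.dump(cs,open('c0.pkl','wb'))
for n,c in cs.items(): print(n,{k:v for k,v in c.items() if k not in('img','pose')},np.round(c['pose'],3).tolist())
print(ctrl.sense())
E
```

```text
scene {'fov_y': 47.05654976260144, 'cx': 279.39786838790775, 'cy': 215.5341094873122, 'f': np.float64(482.31589817415505)} [[0.499, -0.69, 0.523, 1181.443], [0.866, 0.401, -0.298, -456.151], [-0.004, 0.602, 0.798, 1182.069], [0.0, 0.0, 0.0, 1.0]]
side {'fov_y': 45.274558725350175, 'cx': 280.675239532922, 'cy': 206.24549979545208, 'f': np.float64(503.56884287205105)} [[0.78, 0.388, -0.491, -139.777], [-0.626, 0.494, -0.603, -800.384], [0.009, 0.778, 0.628, 929.944], [0.0, 0.0, 0.0, 1.0]]
wrist {'fov_y': 65.09523186402917, 'cx': 278.7056664471678, 'cy': 205.15674341595275, 'f': np.float64(329.0302313509908)} [[1.0, 0.0, 0.002, 525.155], [-0.001, 0.961, 0.276, 70.886], [-0.002, -0.276, 0.961, 373.681], [0.0, 0.0, 0.0, 1.0]]
{'clock': 0.15, 'joint_positions': array([-1.46011428e-01,  3.42572350e-01,  1.52479988e+00,  9.98674431e-06,
        1.27540537e+00, -1.45962818e-01]), 'qvel': array([-9.82828739e-04, -8.05032644e-05, -3.31082302e-03, -1.88567494e-03,
       -8.83272863e-04,  2.84251041e-04]), 'tau': array([ 1.24654900e-03, -4.33907533e+01, -2.46148127e+01, -9.02174702e-05,
        5.71925848e-03,  3.60333468e-05]), 'eef_pos': array([5.24719627e+02, 6.03337723e-02, 2.49779778e+02]), 'ee_rot': array([1.83299195e-04, 1.57196727e+00, 1.02354051e-04]), 'ft_force': array([ 0.30401146, -0.10590234, -0.89190734]), 'torque': array([ 0.00814988, -0.0432136 , -0.08431579]), 'width': 1.0030665704226072}
```

View pics/scene0.png

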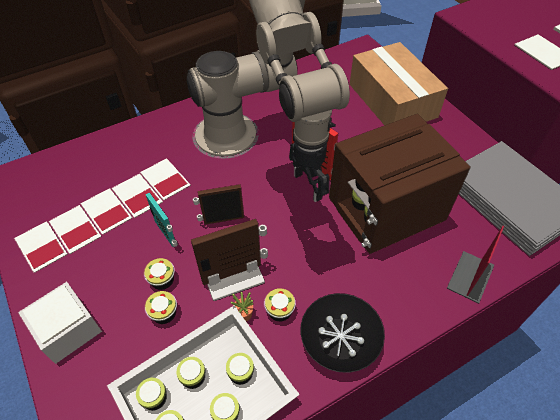

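View pics/side0.png

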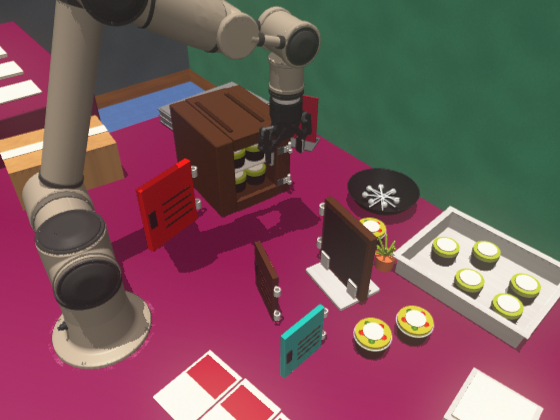

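Candidates in the scene view: brown panel in the stand (228,250), small brown panel (220,204), turquoise (160,218), red (333,150) and red at (490,260). The one I want is the larger brown one, in the stand. I'll check it in a close crop, along with the hinge.

Run:
```python
import pickle,cv2,numpy as np
cs=pickle.load(open('c0.pkl','rb'))
def crop(n,x,y,w,h,s):
    i=cv2.cvtColor(cs[n]['img'][y:y+h,x:x+w],cv2.COLOR_RGB2BGR)
    i=cv2.resize(i,None,fx=s,fy=s,interpolation=cv2.INTER_CUBIC)
    i=np.clip(i.astype(float)*1.6,0,255).astype(np.uint8)
    for k in range(0,w,10): 
        cv2.line(i,(k*s,0),(k*s,6 if (x+k)%50 else 14),(255,255,255),1)
        if (x+k)%50==0: cv2.putText(i,str(x+k),(k*s,26),0,.4,(255,255,255),1)
    for k in range(0,h,10): 
        cv2.line(i,(0,k*s),(6 if (y+k)%50 else 14,k*s),(255,255,255),1)
        if (y+k)%50==0: cv2.putText(i,str(y+k),(16,k*s+4),0,.4,(255,255,255),1)
    return i
a=np.vstack([np.hstack([crop('scene',180,200,100,100,4),crop('side',300,190,100,100,4)]),
 ])
cv2.imwrite('pics/crop1.png',cv2.resize(a,None,fx=1,fy=1))
b=np.hstack([crop('scene',320,110,160,150,2),crop('side',170,80,160,150,2)])
b=np.hstack([crop('scene',330,170,80,100,5),crop('side',250,110,80,100,5)])
cv2.imwrite('pics/crop2.png',b)
```

```text
(no output)
```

View pics/crop1.png

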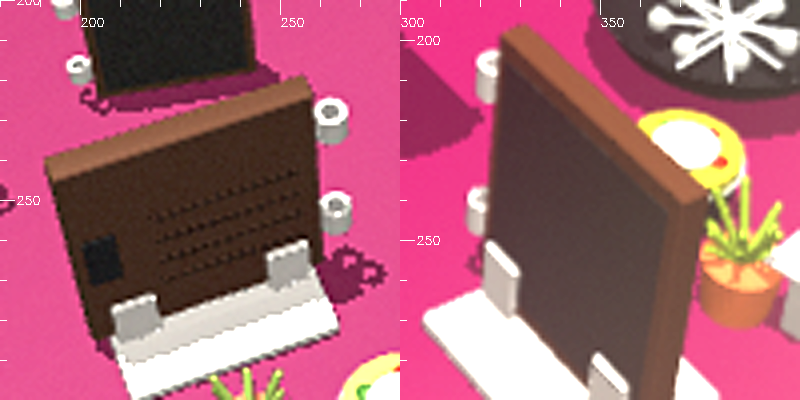

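View pics/crop2.png

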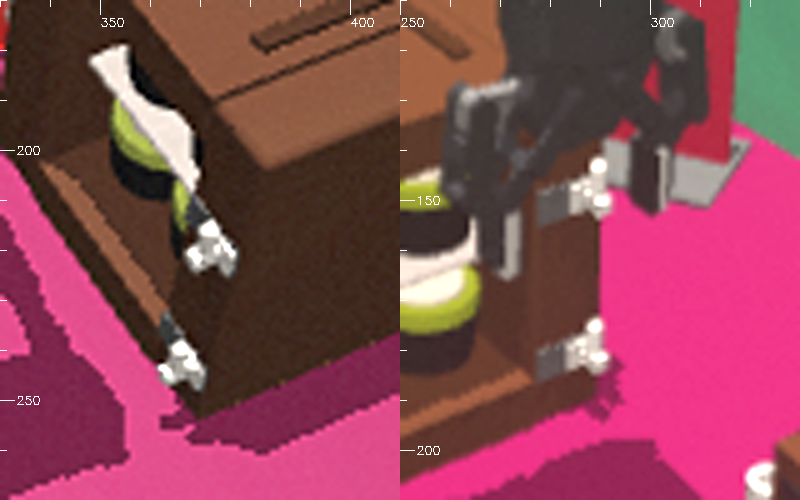

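Run:
```python
from h import *
import pickle
cs=pickle.load(open('c0.pkl','rb'));s,d=cs['scene'],cs['side']
r=lambda x:np.round(x,1)
print('door top scene',*[r(onz(s,u,v,212)) for u,v in[(191.3,240),(257,218.8),(258.8,224.3),(192.5,245)]])
print('door top side',*[r(onz(d,u,v,212)) for u,v in[(327.5,196.5),(377.5,237.5),(370,241),(324.8,201.5)]])
# carrier top mask
for n,z in(('scene',240),('side',240)):
    c=cs[n]; hsv=cv2.cvtColor(c['img'],cv2.COLOR_RGB2HSV)
    m=((hsv[...,0]<20)&(hsv[...,1]>80)&(hsv[...,2]>20)&(hsv[...,2]<190)).astype(np.uint8)
    x0,y0,x1,y1=(325,105,475,265) if n=='scene' else (165,75,300,215)
    k=np.zeros_like(m);k[y0:y1,x0:x1]=m[y0:y1,x0:x1]
    k=cv2.morphologyEx(k,cv2.MORPH_OPEN,np.ones((3,3)))
    cn=max(cv2.findContours(k,0,2)[0],key=cv2.contourArea); h=cv2.approxPolyDP(cv2.convexHull(cn),3,True)[:,0]
    for p in h: print(n,p,r(onz(c,*p,240)),r(onz(c,*p,0)))
print('near top corner scene',r(onz(s,383,204,240)))
for p,z in(((289.6,142),182),((289.2,174),72)): print('pin tip side',r(onz(d,*p,z)))
for p,z in(((372,212),182),((366.4,239),72)): print('pin tip scene',r(onz(s,*p,z)))
```

```text
door top scene [ 502.4 -316.3  212. ] [ 526.  -147.7  212. ] [ 543.3 -151.9  212. ] [ 517.3 -319.6  212. ]
door top side [ 530.5 -149.7  212. ] [ 517.2 -318.9  212. ] [ 496.7 -316.6  212. ] [ 512.8 -159.6  212. ]
scene [441 105] [448.9 512.4 240. ] [262.3 759.1   0. ]
scene [469 166] [673.2 411.6 240. ] [543.8 632.7   0. ]
scene [444 220] [775.8 234.1 240. ] [672.5 410.    0. ]
scene [369 252] [759.2  22.  240. ] [651.7 143.9   0. ]
scene [330 198] [579.7  33.2 240. ] [426.4 157.8   0. ]
scene [325 173] [502.7  68.6 240. ] [329.8 202.3   0. ]
scene [328 137] [394.  149.7 240. ] [193.4 304.    0. ]
scene [369 105] [342.  328.9 240. ] [128.2 528.9   0. ]
side [239  85] [673.6 409.9 240. ] [956.6 830.9   0. ]
side [269 106] [662.9 243.8 240. ] [942.1 607.1   0. ]
side [289 154] [547.   12.2 240. ] [785.9 294.8   0. ]
side [288 188] [454.9 -96.  240. ] [661.8 149.1   0. ]
side [220 214] [281.6 -77.9 240. ] [428.2 173.4   0. ]
side [193 186] [288.4  44.2 240. ] [437.4 338.   -0. ]
side [178 160] [315.1 159.2 240. ] [473.3 492.9   0. ]
side [171 104] [445.6 427.9 240. ] [649.3 855.2   0. ]
near top corner scene [661.9 136.6 240. ]
pin tip side [645.3 127.  182. ]
pin tip side [646.2 126.5  72. ]
pin tip scene [636.9 132.  182. ]
pin tip scene [645.6 126.6  72. ]
```

Crops confirm the choice: the door is the brown ribbed panel in the stand, hinge edge at the right in the scene view (sockets 262,230 / 263,253). The carrier pintles are near (372,212) and (366,239). In the world frame the door top centre is about (518,-235) and the pintle about (646,127). I'll move above the door.

Call:
jog_arm(plan=[{"dp": [0,-6,0],"jaw": 8.5},{"dp": [0,-6,0],"jaw": 8.5},{"dp": [0,-6,0],"jaw": 8.5},{"dp": [0,-5.5,-0.7],"jaw": 8.5},{"dp": [0,0,0],"twist": [7.0,0,0],"jaw": 8.5},{"dp": [0,0,0],"jaw": 7.0}])

```text
validation failed for argument at $.pl...
```

Run:
```python
from h import *
import pickle
cs={n:cam(n,n+'1.png') for n in('scene','side','wrist')}
pickle.dump(cs,open('c1.pkl','wb'))
print(ctrl.sense())
a=[cv2.resize(cv2.cvtColor(c['img'],cv2.COLOR_RGB2BGR)[y:y+h,x:x+w],None,fx=s,fy=s,interpolation=2) for c,x,y,w,h,s in((cs['wrist'],80,100,400,320,1),(cs['side'],250,120,66,80,5),(cs['scene'],340,180,66,80,5))]
b=np.zeros((600,800,3),np.uint8); b[:320,:400]=a[0]*1; b[:400,400:730]=a[1]
cv2.imwrite('pics/m1.png',cs['wrist']['img'][...,::-1])
```

```text
{'clock': 0.3, 'joint_positions': array([-1.45996954e-01,  3.42301959e-01,  1.52437542e+00, -4.65185493e-06,
        1.27539537e+00, -1.46014780e-01]), 'qvel': array([-0.00035675, -0.00252992, -0.001652  , -0.00044074,  0.0008409 ,
       -0.00016916]), 'tau': array([ 8.97894461e-05, -4.33165956e+01, -2.45881051e+01, -2.70831188e-04,
        3.97925745e-03, -4.57242811e-05]), 'eef_pos': array([5.24903595e+02, 3.67089481e-02, 2.50068412e+02]), 'ee_rot': array([3.63378508e-05, 1.57127196e+00, 6.64699898e-05]), 'ft_force': array([0.51027156, 0.03303776, 0.39513584]), 'torque': array([ 0.03545862,  0.05923583, -0.00927816]), 'width': 0.9989243621271268}
```

View pics/m1.png

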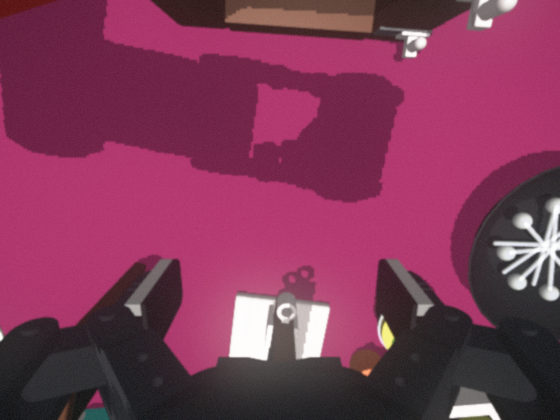

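The wrist view shows the lower lug and pintle at (418,42), the stand at (280,325) and the door's upper socket at (286,310). The move was refused because rows need every field.

Call:
jog_arm(plan=[{"dp": [0,-6,0],"twist": [0,0,0],"jaw": 8.5},{"dp": [0,-6,0],"twist": [0,0,0],"jaw": 8.5},{"dp": [0,-6,0],"twist": [0,0,0],"jaw": 8.5},{"dp": [0,-5.5,-0.7],"twist": [0,0,0],"jaw": 8.5},{"dp": [0,0,0],"twist": [7.0,0,0],"jaw": 8.5},{"dp": [0,0,0],"twist": [0,0,0],"jaw": 7.0}])

```text
clock: 1.05
eef_pos: [517.7, -235.5, 250.0]
ee_rot: [0.097, 1.569, -0.096]
ft_force: [0.2, 0.3, 0.0]
width: 0.829
```

Run:
```python
from h import *
import pickle
c0=pickle.load(open('c1.pkl','rb'))['wrist']
cs={n:cam(n,n+'2.png') for n in('scene','side','wrist')}
pickle.dump(cs,open('c2.pkl','wb'))
st=ctrl.sense();print(st['clock'],st['eef_pos'],st['ee_rot'])
print('pin wrist',onz(c0,418,42,72), 'base wrist',onz(c0,412,50,50))
print('upper socket top wrist',onz(c0,286,312,12+100-70+100-30+134-12-100))
cr=lambda c,x,y,w,h,s:cv2.resize(cs[c]['img'][y:y+h,x:x+w,::-1],None,fx=s,fy=s,interpolation=2)
b=np.zeros((600,800,3),np.uint8)
b[:300,:400]=cr('wrist',0,0,560,420,1)[120:420,80:480]
b[:300,400:]=cr('scene',345,195,50,60,5)[:300,:250].repeat(1,1)[:, :250] if 0 else np.pad(cr('scene',340,195,80,60,5),((0,0),(0,0),(0,0)))
b[300:,400:]=cr('side',240,130,80,60,5)
b[300:,:400]=cr('side',290,190,100,75,4)
cv2.imwrite('pics/m2.png',np.clip(b*1.4,0,255).astype(np.uint8))
```

```text
1.2 [ 518.15055021 -234.30175601  250.37177197] [ 0.09360179  1.56868268 -0.09349118]
pin wrist [641.3010844  125.75582313  72.        ] base wrist [645.11025654 123.19025427  50.        ]
upper socket top wrist [530.90563556 -91.22666701 134.        ]
```

View pics/m2.png

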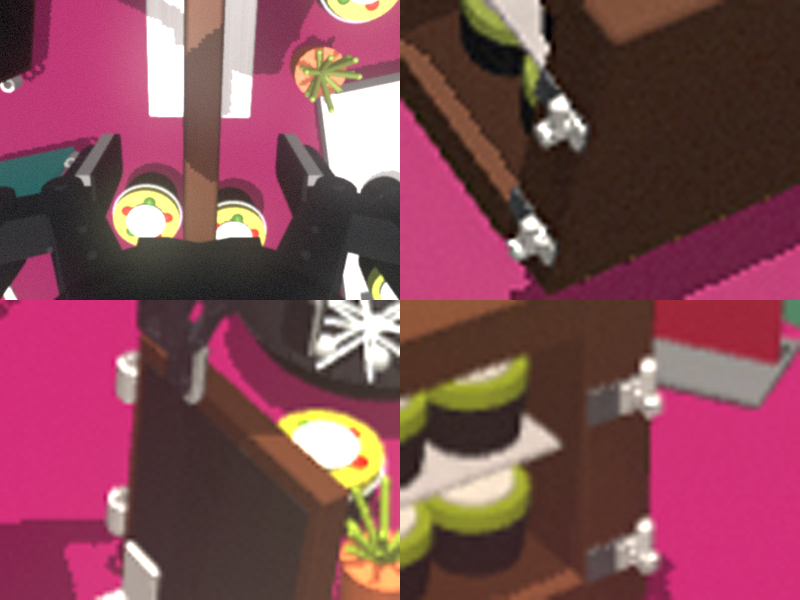

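The door's top edge lies centred and parallel between the jaws. Side pintle tips are at (289.6,144) and (288.8,175). I'll descend and grip.

Call:
jog_arm(plan=[{"dp": [2.5,0,0],"twist": [0,0,0],"jaw": 7.0},{"dp": [2.5,0,0],"twist": [0,0,0],"jaw": 7.0},{"dp": [0,0,0],"twist": [0,0,0],"jaw": 4.5},{"dp": [0,0,0],"twist": [0,0,0],"jaw": 2.5},{"dp": [0,0,0],"twist": [0,0,0],"jaw": 1.0},{"dp": [0,0,0],"twist": [0,0,0],"jaw": 1.0},{"dp": [0,0,0],"twist": [0,0,0],"jaw": 1.0},{"dp": [0,0,0],"twist": [0,0,0],"jaw": 1.0}])

```text
clock: 2.2
eef_pos: [518.8, -235.4, 201.8]
ee_rot: [0.095, 1.566, -0.097]
ft_force: [0.1, -0.2, 5.3]
width: 0.223
```

Call:
jog_arm(plan=[{"dp": [-1,0,0],"twist": [0,0,0],"jaw": 1.0},{"dp": [-2,0,0],"twist": [0,0,0],"jaw": 1.0},{"dp": [-2.5,0,0],"twist": [0,0,0],"jaw": 1.0},{"dp": [-2.5,0,0],"twist": [0,0,0],"jaw": 1.0},{"dp": [-2,0,0],"twist": [0,0,0],"jaw": 1.0},{"dp": [0,0,0],"twist": [0,0,0],"jaw": 1.0}])

```text
clock: 2.95
eef_pos: [518.2, -235.2, 301.7]
ee_rot: [0.095, 1.567, -0.097]
ft_force: [-0.2, 0.3, -3.4]
width: 0.221
```

Call:
jog_arm(plan=[{"dp": [0,0,0],"twist": [-3,0,0],"jaw": 1.0},{"dp": [0,3,1.4],"twist": [0,0,0],"jaw": 1.0},{"dp": [0,4.6,2.1],"twist": [0,0,0],"jaw": 1.0},{"dp": [0,4.6,2.1],"twist": [0,0,0],"jaw": 1.0},{"dp": [0,4.6,2.1],"twist": [0,0,0],"jaw": 1.0},{"dp": [0,4,1.8],"twist": [0,0,0],"jaw": 1.0},{"dp": [0,2.4,1.0],"twist": [0,0,0],"jaw": 1.0},{"dp": [2.6,0,0],"twist": [0,0,0],"jaw": 1.0},{"dp": [3.0,0,0],"twist": [0,0,0],"jaw": 1.0},{"dp": [0,0,0],"twist": [0,0,0],"jaw": 1.0}])

```text
clock: 4.2
eef_pos: [637.0, -10.6, 240.3]
ee_rot: [0.055, 1.579, -0.054]
ft_force: [0.4, 0.2, -3.3]
width: 0.228
```

Run:
```python
from h import *
import pickle
cs={n:cam(n,n+'3.png') for n in('scene','side','wrist')}
pickle.dump(cs,open('c3.pkl','wb'))
st=ctrl.sense();print(st['clock'],st['eef_pos'],st['ee_rot'],st['ft_force'])
t=st['eef_pos']
for n in('scene','side'):
  for z in(85,195): print(n,np.round(proj(cs[n],[t[0]+6.8,t[1]+97.8,z+24]),1))
cr=lambda c,x,y,w,h,s:cv2.resize(cs[c]['img'][y:y+h,x:x+w,::-1],None,fx=s,fy=s,interpolation=2)
b=np.hstack([cr('scene',320,170,80,110,5),cr('side',240,110,80,110,5)])
cv2.imwrite('pics/m3.png',np.clip(b*1.4,0,255).astype(np.uint8))
```

```text
4.35 [639.3481272  -11.04901954 245.25605148] [ 0.05483228  1.56879495 -0.05510817] [-0.00328075 -0.59388956 -2.73839666]
scene [356.4 237.5]
scene [361.8 212.7]
side [298.3 169.7]
side [299.6 136.4]
```

View pics/m3.png

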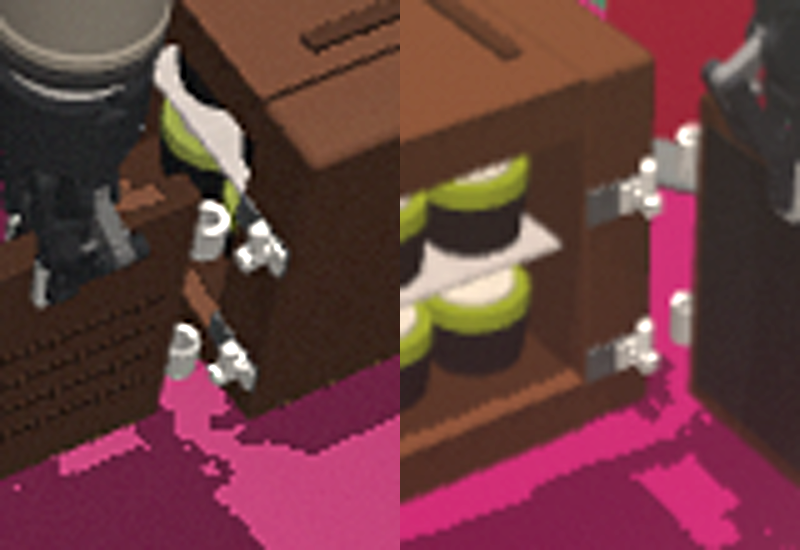

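The view shows both sockets (scene 362.6,213.4 and 356.8,237, matching prediction) about 40 mm short of the pintles. I'll zoom in on the pintles, marking the projected axis of a candidate at (645.5,126.7).

Run:
```python
from h import *
import pickle
cs=pickle.load(open('c3.pkl','rb'))
rows=[]
for zb in(160,50):
  r=[]
  for n in('scene','side'):
    c=cs[n];u,v=proj(c,[645.5,126.7,zb+11]);x,y=int(u)-14,int(v)-10
    i=cv2.resize(c['img'][y:y+20,x:x+28,::-1],None,fx=14,fy=14,interpolation=0)
    for p,col in(((645.5,126.7,zb+22),(0,255,0)),((645.5,126.7,zb),(255,0,0)),((653.5,126.2,zb),(255,255,0)),((637.5,127.2,zb),(255,255,0)),((645.5,118.7,zb),(0,255,255))):
      a,b=proj(c,p);cv2.drawMarker(i,(int((a-x+.5)*14),int((b-y+.5)*14)),col,0,10,1)
    print(n,zb,x,y);r.append(i)
  rows.append(np.hstack(r))
cv2.imwrite('pics/m4.png',np.vstack(rows))
```

```text
scene 160 357 207
side 160 275 135
scene 50 351 231
side 50 274 167
```

View pics/m4.png

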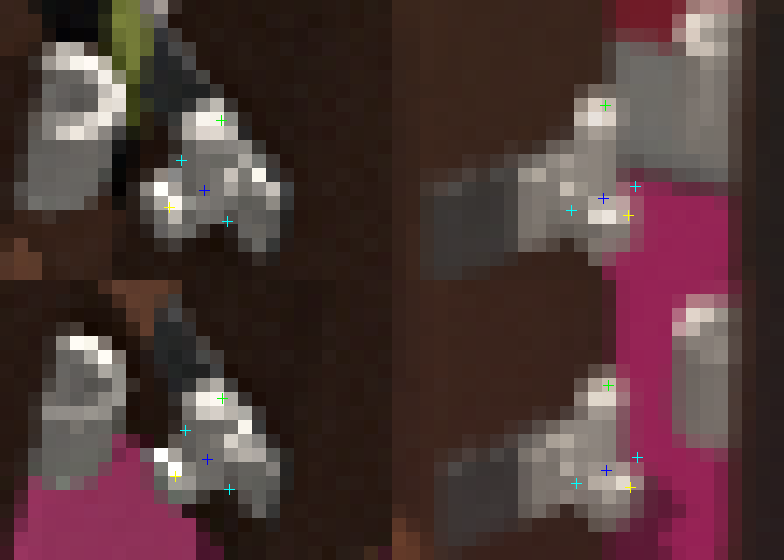

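Compared with the markers, the real pintle tips lie about 0.9 px left in scene and 0.75 px left in side. That puts the pintle near (642.4,125.8), and the sockets sit about +1.3 mm in y from nominal. I'll move over it.

Call:
jog_arm(plan=[{"dp": [0,1.9,-0.3],"twist": [0,0,0],"jaw": 1.0},{"dp": [0,1.85,-0.3],"twist": [0,0,0],"jaw": 1.0},{"dp": [0,0,0],"twist": [0,0,0],"jaw": 1.0}])

```text
clock: 4.72
eef_pos: [635.6, 28.9, 245.3]
ee_rot: [0.053, 1.569, -0.053]
ft_force: [-1.0, -0.2, -3.1]
width: 0.223
```

Run:
```python
from h import *
import pickle
cs={n:cam(n,n+'4.png') for n in('scene','side')}
pickle.dump(cs,open('c4.pkl','wb'))
st=ctrl.sense();print(st['clock'],st['eef_pos'],st['ee_rot'],st['ft_force'])
rows=[]
for zb in(160,50):
  r=[]
  for n in('scene','side'):
    c=cs[n];u,v=proj(c,[642.4,125.8,zb+22]);x,y=int(u)-14,int(v)-10
    i=cv2.resize(c['img'][y:y+20,x:x+28,::-1],None,fx=14,fy=14,interpolation=0)
    for p,col in(((642.4,125.8,zb+22),(0,255,0)),((642.4,125.8,zb+24+35.5),(255,0,0)),((642.4,125.8,zb+35.5),(255,255,0))):
      a,b=proj(c,p);cv2.drawMarker(i,(int((a-x+.5)*14),int((b-y+.5)*14)),col,0,10,1)
    r.append(i)
  rows.append(np.hstack(r))
cv2.imwrite('pics/m5.png',np.vstack(rows))
```

```text
4.825 [635.50573155  28.03055974 244.64298253] [ 0.05425136  1.5696311  -0.05344049] [ 0.32153049  0.29605469 -2.91480214]
```

View pics/m5.png

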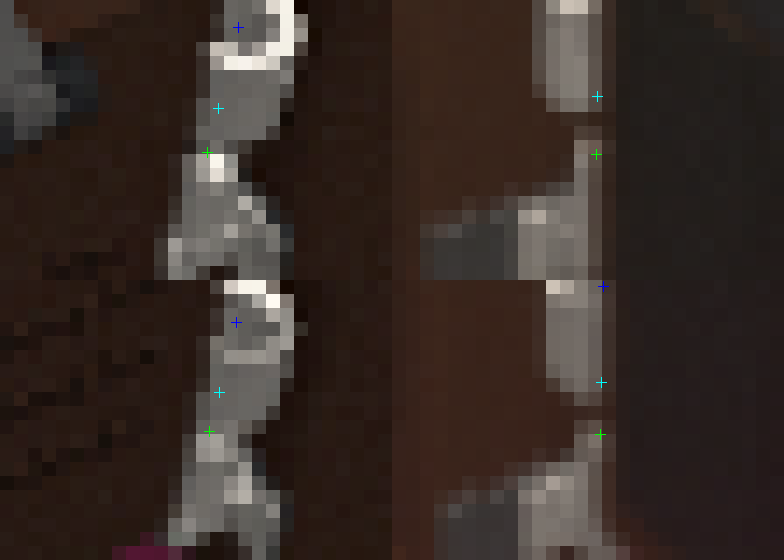

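Relative to the pintle the sockets look about +1 mm in x and +3 mm in y. I'll correct that, then lower and feel.

Call:
jog_arm(plan=[{"dp": [0,-0.25,-0.08],"twist": [0,0,0],"jaw": 1.0},{"dp": [0.5,0,0],"twist": [0,0,0],"jaw": 1.0},{"dp": [0.5,0,0],"twist": [0,0,0],"jaw": 1.0},{"dp": [0,0,0],"twist": [0,0,0],"jaw": 1.0}])

```text
clock: 5.32
eef_pos: [634.3, 24.4, 233.4]
ee_rot: [0.055, 1.572, -0.055]
ft_force: [0.1, -0.7, -2.4]
width: 0.219
```

Call:
jog_arm(plan=[{"dp": [0.1,0,0],"twist": [0,0,0],"jaw": 1.0},{"dp": [0.1,0,0],"twist": [0,0,0],"jaw": 1.0},{"dp": [0.1,0,0],"twist": [0,0,0],"jaw": 1.0}])

```text
clock: 5.7
eef_pos: [634.6, 24.5, 231.4]
ee_rot: [0.055, 1.57, -0.055]
ft_force: [0.3, -0.4, -3.2]
width: 0.224
```

Call:
jog_arm(plan=[{"dp": [0.1,0,0],"twist": [0,0,0],"jaw": 1.0},{"dp": [0.1,0,0],"twist": [0,0,0],"jaw": 1.0}])

```text
clock: 5.95
eef_pos: [634.8, 24.7, 229.5]
ee_rot: [0.055, 1.569, -0.055]
ft_force: [0.6, 0.2, -1.4]
width: 0.22
```

Call:
jog_arm(plan=[{"dp": [0.1,0,0],"twist": [0,0,0],"jaw": 1.0},{"dp": [0.1,0,0],"twist": [0,0,0],"jaw": 1.0}])

```text
clock: 6.2
eef_pos: [635.1, 24.8, 228.0]
ee_rot: [0.055, 1.568, -0.054]
ft_force: [0.3, 2.4, 0.7]
width: 0.224
```

```bash
python3 -c "
from h import *
s=ctrl.sense();print(s['eef_pos'],s['ft_force'],s['torque'])"
```

```text
[635.05210221  24.80903211 227.97480326] [0.32372059 2.36888304 0.65599304] [ 0.73502006 -0.25746431 -0.07713917]
```

Contact, with force +y: the rim rides the pintle on its +y side, so I'll yield 1 mm toward +y.

Call:
jog_arm(plan=[{"dp": [0,0.1,0],"twist": [0,0,0],"jaw": 1.0},{"dp": [0,0,0],"twist": [0,0,0],"jaw": 1.0}])

```text
clock: 6.45
eef_pos: [635.0, 25.7, 227.3]
ee_rot: [0.055, 1.569, -0.055]
ft_force: [3.3, 1.2, -2.3]
width: 0.22
```

Call:
jog_arm(plan=[{"dp": [0.1,0,0],"twist": [0,0,0],"jaw": 1.0},{"dp": [0,0,0],"twist": [0,0,0],"jaw": 1.0}])

```text
clock: 6.7
eef_pos: [634.9, 25.9, 226.3]
ee_rot: [0.055, 1.569, -0.054]
ft_force: [3.8, 3.5, -1.6]
width: 0.22
```

Call:
jog_arm(plan=[{"dp": [0,0.08,0.1],"twist": [0,0,0],"jaw": 1.0},{"dp": [0,0,0],"twist": [0,0,0],"jaw": 1.0}])

```text
clock: 6.95
eef_pos: [635.5, 26.2, 225.9]
ee_rot: [0.054, 1.571, -0.055]
ft_force: [1.5, 2.9, -2.7]
width: 0.221
```

Call:
jog_arm(plan=[{"dp": [0.1,0,0],"twist": [0,0,0],"jaw": 1.0},{"dp": [0.1,0,0],"twist": [0,0,0],"jaw": 1.0},{"dp": [0,0,0],"twist": [0,0,0],"jaw": 1.0}])

```text
clock: 7.32
eef_pos: [635.6, 26.2, 224.1]
ee_rot: [0.055, 1.57, -0.055]
ft_force: [2.0, 1.0, -2.8]
width: 0.222
```

Going in freely. Continuing down with a small +x ease.

Call:
jog_arm(plan=[{"dp": [0.1,0.03,0.05],"twist": [0,0,0],"jaw": 1.0},{"dp": [0.15,0,0],"twist": [0,0,0],"jaw": 1.0},{"dp": [0.15,0,0],"twist": [0,0,0],"jaw": 1.0},{"dp": [0,0,0],"twist": [0,0,0],"jaw": 1.0}])

```text
clock: 7.82
eef_pos: [636.0, 26.4, 220.0]
ee_rot: [0.055, 1.571, -0.055]
ft_force: [0.4, 1.0, -3.6]
width: 0.225
```

Call:
jog_arm(plan=[{"dp": [0.15,0,0],"twist": [0,0,0],"jaw": 1.0},{"dp": [0.15,0,0],"twist": [0,0,0],"jaw": 1.0},{"dp": [0.15,0,0],"twist": [0,0,0],"jaw": 1.0},{"dp": [0,0,0],"twist": [0,0,0],"jaw": 1.0}])

```text
clock: 8.32
eef_pos: [636.2, 26.5, 215.6]
ee_rot: [0.055, 1.57, -0.055]
ft_force: [-0.1, -0.5, -3.5]
width: 0.221
```

Call:
jog_arm(plan=[{"dp": [0.15,0,0],"twist": [0,0,0],"jaw": 1.0},{"dp": [0.15,0,0],"twist": [0,0,0],"jaw": 1.0},{"dp": [0,0,0],"twist": [0,0,0],"jaw": 1.0}])

```text
clock: 8.7
eef_pos: [636.2, 26.5, 212.6]
ee_rot: [0.055, 1.57, -0.055]
ft_force: [-0.1, 0.0, -4.2]
width: 0.224
```

Call:
jog_arm(plan=[{"dp": [0.1,0,0],"twist": [0,0,0],"jaw": 1.0},{"dp": [0.1,0,0],"twist": [0,0,0],"jaw": 1.0},{"dp": [0,0,0],"twist": [0,0,0],"jaw": 1.0}])

```text
clock: 9.07
eef_pos: [636.2, 26.5, 210.7]
ee_rot: [0.055, 1.57, -0.055]
ft_force: [0.0, -0.5, -3.1]
width: 0.229
```

Call:
jog_arm(plan=[{"dp": [0.06,0,0],"twist": [0,0,0],"jaw": 1.0},{"dp": [0.06,0,0],"twist": [0,0,0],"jaw": 1.0},{"dp": [0,0,0],"twist": [0,0,0],"jaw": 1.0}])

```text
clock: 9.45
eef_pos: [636.3, 26.5, 209.7]
ee_rot: [0.055, 1.57, -0.055]
ft_force: [0.2, 0.9, -2.9]
width: 0.226
```

Call:
jog_arm(plan=[{"dp": [0.05,0,0],"twist": [0,0,0],"jaw": 1.0},{"dp": [0,0,0],"twist": [0,0,0],"jaw": 1.0}])

```text
clock: 9.7
eef_pos: [636.4, 26.4, 209.5]
ee_rot: [0.055, 1.569, -0.055]
ft_force: [-0.8, -0.7, 0.5]
width: 0.229
```

Bottomed at the expected height, with the weight off the wrist. I'll press slightly, let go and retreat upward.

Call:
jog_arm(plan=[{"dp": [0.03,0,0],"twist": [0,0,0],"jaw": 1.0},{"dp": [0,0,0],"twist": [0,0,0],"jaw": 1.0},{"dp": [0,0,0],"twist": [0,0,0],"jaw": 2.5},{"dp": [0,0,0],"twist": [0,0,0],"jaw": 4},{"dp": [0,0,0],"twist": [0,0,0],"jaw": 5},{"dp": [0,0,0],"twist": [0,0,0],"jaw": 5},{"dp": [0,0,0],"twist": [0,0,0],"jaw": 5},{"dp": [-2.5,0,0],"twist": [0,0,0],"jaw": 5},{"dp": [-5,0,0],"twist": [0,0,0],"jaw": 5},{"dp": [0,0,0],"twist": [0,0,0],"jaw": 4}])

```text
clock: 10.95
eef_pos: [637.9, 26.4, 288.6]
ee_rot: [0.054, 1.561, -0.055]
ft_force: [0.2, -0.1, -0.3]
width: 0.472
```

Run:
```python
from h import *
import pickle
cs={n:cam(n,n+'5.png') for n in('scene','side')}
pickle.dump(cs,open('c5.pkl','wb'))
st=ctrl.sense();print(st['clock'],st['eef_pos'],st['ft_force'])
cr=lambda c,x,y,w,h,s:cv2.resize(cs[c]['img'][y:y+h,x:x+w,::-1],None,fx=s,fy=s,interpolation=2)
b=np.hstack([cr('scene',260,130,160,200,2.5),cr('side',130,90,160+60,200,2.5)[:, :400] if 0 else cr('side',200,90,160,200,2.5)])
cv2.imwrite('pics/m6.png',np.clip(b*1.4,0,255).astype(np.uint8))
d=cs['side']
for p in((142,245),(200,205)): print('red panel foot',onz(d,*p,0))
```

```text
11.05 [636.20461727  26.49723696 283.95828916] [-0.2206958  -0.38367431 -0.49272104]
red panel foot [192.80745151 193.62607093   0.        ]
red panel foot [404.87943109 244.42817353   0.        ]
```

View pics/m6.png

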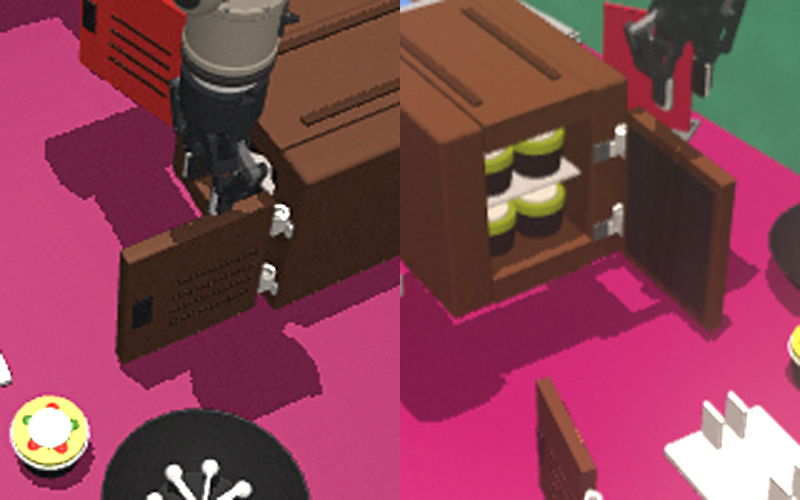

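The door hangs square open on both pintles (sockets at scene 372,218 and 367,242), and the swing zone is clear. I'll shut the fingers and go to the outer side.

Call:
jog_arm(plan=[{"dp": [0,-1.5,2.75],"twist": [0,0,0],"jaw": 2},{"dp": [0,-1.5,2.75],"twist": [0,0,0],"jaw": 0},{"dp": [0,0,0],"twist": [0,0,0],"jaw": 0},{"dp": [0,0,0],"twist": [0,0,0],"jaw": 0},{"dp": [4.2,0,0],"twist": [0,0,0],"jaw": 0},{"dp": [4.2,0,0],"twist": [0,0,0],"jaw": 0},{"dp": [0,0,-1],"twist": [0,0,0],"jaw": 0},{"dp": [0,0,-1],"twist": [0,0,0],"jaw": 0},{"dp": [0,0,-0.6],"twist": [0,0,0],"jaw": 0},{"dp": [0,0,-0.4],"twist": [0,0,0],"jaw": 0}])

```text
clock: 12.3
eef_pos: [658.9, -5.0, 200.9]
ee_rot: [0.055, 1.568, -0.055]
ft_force: [0.1, -0.7, 0.0]
width: -0.004
```

Call:
jog_arm(plan=[{"dp": [0,0,-0.6],"twist": [0,0,0],"jaw": 0},{"dp": [0,-0.1,-0.8],"twist": [0,0,0],"jaw": 0},{"dp": [0,-0.1,-0.9],"twist": [0,0,0],"jaw": 0},{"dp": [0,0.05,-1.1],"twist": [0,0,0],"jaw": 0},{"dp": [0,0.1,-1.1],"twist": [0,0,0],"jaw": 0},{"dp": [0,0.25,-1.1],"twist": [0,0,0],"jaw": 0},{"dp": [0,0.3,-1.1],"twist": [0,0,0],"jaw": 0}])

```text
clock: 13.18
eef_pos: [591.8, 4.8, 199.9]
ee_rot: [0.055, 1.57, -0.055]
ft_force: [0.4, -0.0, 0.0]
width: -0.0
```

Run:
```python
from h import *
s=ctrl.sense();print(s['clock'],s['eef_pos'],s['ft_force'])
c=cam('scene','scene6.png');d=cam('side','side6.png')
b=np.hstack([cv2.resize(i['img'][90:290,x:x+200,::-1],None,fx=2,fy=2) for i,x in((c,240),(d,170))])
cv2.imwrite('pics/m7.png',b)
```

```text
13.175 [591.8419535    4.76849245 199.90162418] [ 0.41033211 -0.04248772  0.02760468]
```

View pics/m7.png

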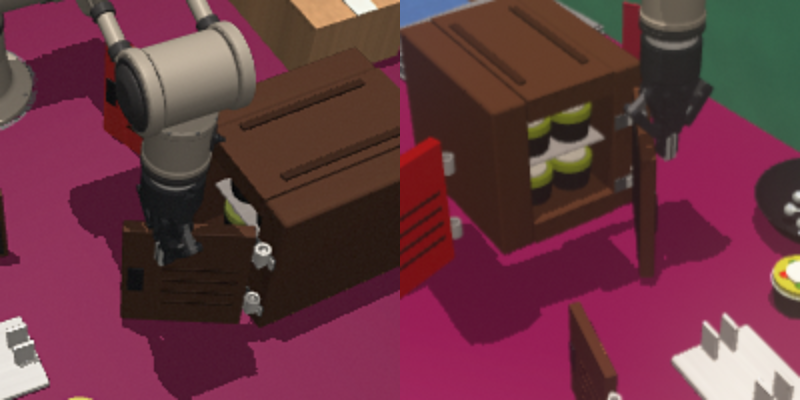

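The door is following, about 30° in. I'll continue along the arc.

Call:
jog_arm(plan=[{"dp": [0,0.45,-1.05],"twist": [0,0,0],"jaw": 0},{"dp": [0,0.5,-1.0],"twist": [0,0,0],"jaw": 0},{"dp": [0,0.6,-0.95],"twist": [0,0,0],"jaw": 0},{"dp": [0,0.7,-0.9],"twist": [0,0,0],"jaw": 0},{"dp": [0,0.75,-0.85],"twist": [0,0,0],"jaw": 0},{"dp": [0,0.85,-0.8],"twist": [0,0,0],"jaw": 0},{"dp": [0,0.9,-0.7],"twist": [0,0,0],"jaw": 0},{"dp": [0,0.95,-0.65],"twist": [0,0,0],"jaw": 0}])

```text
clock: 14.28
eef_pos: [527.4, 66.9, 199.9]
ee_rot: [0.055, 1.57, -0.055]
ft_force: [0.0, -0.3, 0.2]
width: -0.004
```

Call:
jog_arm(plan=[{"dp": [0,0.7,-0.4],"twist": [0,0,0],"jaw": 0},{"dp": [0,0.7,-0.3],"twist": [0,0,0],"jaw": 0},{"dp": [0,0.6,-0.2],"twist": [0,0,0],"jaw": 0},{"dp": [0,0.4,-0.1],"twist": [0,0,0],"jaw": 0},{"dp": [0,0.4,-0.1],"twist": [0,0,0],"jaw": 0}])

```text
clock: 14.9
eef_pos: [518.7, 95.0, 199.8]
ee_rot: [0.055, 1.57, -0.055]
ft_force: [0.6, -0.3, 0.9]
width: 0.001
```

Call:
jog_arm(plan=[{"dp": [0,0.3,-0.1],"twist": [0,0,0],"jaw": 0},{"dp": [0,0.3,0],"twist": [0,0,0],"jaw": 0},{"dp": [0,0.2,0],"twist": [0,0,0],"jaw": 0}])

```text
clock: 15.28
eef_pos: [518.3, 103.0, 199.8]
ee_rot: [0.055, 1.57, -0.055]
ft_force: [-0.6, -0.0, 0.5]
width: -0.007
```

Call:
jog_arm(plan=[{"dp": [0,0.2,0],"twist": [0,0,0],"jaw": 0},{"dp": [0,0.2,0],"twist": [0,0,0],"jaw": 0},{"dp": [0,0.1,0],"twist": [0,0,0],"jaw": 0}])

```text
clock: 15.65
eef_pos: [518.7, 108.0, 199.8]
ee_rot: [0.055, 1.57, -0.055]
ft_force: [0.1, -0.6, -0.7]
width: 0.001
```

Call:
jog_arm(plan=[{"dp": [0,0.15,0],"twist": [0,0,0],"jaw": 0},{"dp": [0,0.1,0],"twist": [0,0,0],"jaw": 0},{"dp": [0,0,0],"twist": [0,0,0],"jaw": 0}])

```text
clock: 16.02
eef_pos: [518.8, 110.5, 199.8]
ee_rot: [0.055, 1.57, -0.055]
ft_force: [-0.7, -0.9, -0.2]
width: -0.003
```

Call:
jog_arm(plan=[{"dp": [0,0.1,0],"twist": [0,0,0],"jaw": 0},{"dp": [0,0.1,0],"twist": [0,0,0],"jaw": 0},{"dp": [0,0,0],"twist": [0,0,0],"jaw": 0}])

```text
clock: 16.4
eef_pos: [519.0, 112.5, 199.8]
ee_rot: [0.055, 1.57, -0.055]
ft_force: [0.7, -1.0, -0.4]
width: 0.0
```

Call:
jog_arm(plan=[{"dp": [0,0.1,0],"twist": [0,0,0],"jaw": 0},{"dp": [0,0.1,0],"twist": [0,0,0],"jaw": 0},{"dp": [0,0,0],"twist": [0,0,0],"jaw": 0}])

```text
clock: 16.77
eef_pos: [519.1, 114.3, 199.8]
ee_rot: [0.055, 1.57, -0.055]
ft_force: [-0.4, -0.7, 0.8]
width: 0.002
```

Call:
jog_arm(plan=[{"dp": [0,0.1,0],"twist": [0,0,0],"jaw": 0},{"dp": [0,0.1,0],"twist": [0,0,0],"jaw": 0},{"dp": [0,0,0],"twist": [0,0,0],"jaw": 0}])

```text
clock: 17.15
eef_pos: [519.1, 114.6, 199.8]
ee_rot: [0.052, 1.571, -0.058]
ft_force: [-1.1, -9.1, 0.8]
width: 0.0
```

Run:
```python
from h import *
s=ctrl.sense();print(s['clock'],s['eef_pos'],s['ft_force'],s['torque'])
```

```text
17.15 [519.10444297 114.59349288 199.78858926] [-1.11349507 -9.07627768  0.77859728] [-1.5138946   0.22819321 -0.01515278]
```

The force rose to 9 N, so the door is against the front. I'll back away and do a final check.

Call:
jog_arm(plan=[{"dp": [0,-0.2,0],"twist": [0,0,0],"jaw": 0},{"dp": [0,-1,0],"twist": [0,0,0],"jaw": 0},{"dp": [0,-4,0],"twist": [0,0,0],"jaw": 0},{"dp": [0,-5,0],"twist": [0,0,0],"jaw": 0},{"dp": [-5,-5,0],"twist": [0,0,0],"jaw": 0},{"dp": [-5,-5,0],"twist": [0,0,0],"jaw": 0},{"dp": [-4,-4,0],"twist": [0,0,0],"jaw": 0},{"dp": [0,0,0],"twist": [0,0,0],"jaw": 0}])

```text
clock: 18.15
eef_pos: [503.9, -116.4, 331.3]
ee_rot: [0.056, 1.563, -0.06]
ft_force: [0.9, -0.6, -0.9]
width: 0.003
```

Run:
```python
from h import *
s=ctrl.sense();print(s['clock'],s['eef_pos'],s['ft_force'])
c=cam('scene','scene7.png');d=cam('side','side7.png')
b=np.hstack([cv2.resize(i['img'][y:y+150,x:x+100,::-1],None,fx=4,fy=4,interpolation=2) for i,x,y in((c,310,120),(d,215,80))])
cv2.imwrite('pics/m8.png',np.clip(b*1.5,0,255).astype(np.uint8))
```

```text
18.15 [ 503.94760874 -116.37381141  331.28268191] [ 0.89831177 -0.58848571 -0.90703789]
```

View pics/m8.png

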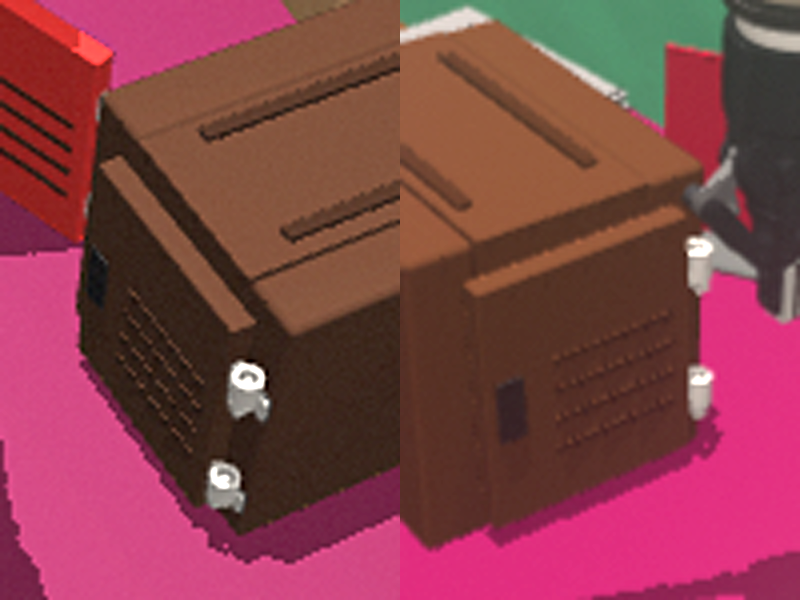

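Run:
```python
from h import *
c,d=cam('scene'),cam('side')
def ang(c,p,q,z,x,y):
    a=onz(c,x+p[0]/4,y+p[1]/4,z);b=onz(c,x+q[0]/4,y+q[1]/4,z);e=a-b
    return np.round(a[:2]),np.round(b[:2]),round(float(np.degrees(np.arctan2(e[1],e[0]))),1)
print('door scene outer',ang(c,(103,165),(240,332),220,310,120))
print('door scene inner',ang(c,(120,155),(257,322),220,310,120))
print('door side outer',ang(d,(468-400,292),(685-400,213),220,215,80))
print('carrier side top front',ang(d,(472-400,243),(700-400,172),240,215,80))
print('carrier scene top front',ang(c,(104,95),(292,335),240,310,120))
s=ctrl.sense();print(s['clock'],s['ft_force'])
```

```text
door scene outer (array([467., 129.]), array([632., 123.]), 177.9)
door scene inner (array([465., 144.]), array([631., 137.]), 177.5)
door side outer (array([454., 130.]), array([627., 120.]), 176.9)
carrier side top front (array([472., 150.]), array([648., 131.]), 173.6)
carrier scene top front (array([427., 154.]), array([661., 137.]), 175.8)
18.35 [-0.29660335 -0.60083414 -0.52848635]
```

```bash
python3 -c "
from h import *
print(ctrl.sign_off())"
```

```text
the job is handed in; nothing more can be done
None
```

The door is back on the carrier and shut, and I handed the job in at about 18 s of the 72 s allowed. No verdict is reported, so what follows rests on my own measurements.

- **Hanging:** I lifted the door from the stand and brought it square over the pintles using the scene and side cameras. I felt the first light contact (about 4 N) and eased the door a millimetre or two sideways. It then went down freely to the expected height, and its weight came off the wrist. I let go with it standing open.
- **Shutting:** I swung it with closed fingers until the force rose to 9 N against the front, then backed the arm away.

**Last checks:**
- The final picture shows both sockets down on the lugs and the door closed.
- The wrist force was near zero after I backed away.
- The shut angle disagrees slightly between measurements. The image lines put the door at 177–178°. The carrier front reads 175.8° from the scene camera and 173.6° from a poorer side-camera edge. That makes the door about 2° off shut by the scene camera and up to about 4° by the side one, against a limit of 4°. The firm contact at the end of the swing points to fully shut.
- I did not measure the cups and the pot again. The arm and door stayed well above or away from them.

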